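Turn the recipe panel over

ROBOT

A 6-joint arm with a two-finger parallel gripper is mounted at the origin on the work surface. World frame = base frame: x ahead of the robot, y to its left, z up, the work surface at z = 0. Lengths are in m, angles in rad, forces in N, time in s.
With the tool pointing down it reaches from about 0.375 to 0.9 m from the base axis. Payload 3.1 kg.
Tool frame: the origin (TCP) lies midway between the tips of the shut fingers; the grasp point (between the pads) lies 19 mm behind it; z points along the fingers, y is the line along which they close (so a half turn about z gives the same grasp; the last joint's range is limited). The gripper opens to 87 mm and grips with 3 to 60 N. Pads are 19 mm wide; open, the fingers measure 117 mm over their backs; the gripper's body (75 mm by 190 mm) begins 51 mm behind the grasp point.
Start: joints at [-1.28, 0.527, 1.433, -0, 1.181, -0.178], TCP at [0.283, -0.557, 0.223] pointing down, gripper open.
Joint ranges: [-3.08, 3.08], [-0.75, 2.2], [0.22, 2.44], [-1.43, 4.57], [0, 2.65], [-2.85, 2.85]. Speed limits (rad/s): [2.79, 2.79, 3.14, 3.14, 3.14, 3.14].

INTERFACE

Orientations are given as a unit quaternion [x, y, z, w].
In Python, from rig import status, imaging, order gives the robot as it stands.
- The arm moves only by the tool arm_command, never from a script. Its argument "deltas" is one flat list of numbers, 5 for each row, row after row: the opening, from -1 (shut) to 1 (fully open), so that 0 is half open, then the shift along the tool's x, y, z in m, then the turn about the tool's z in rad. In form: [gripper, tx, ty, tz, roll, gripper, tx, ty, tz, roll, ...]. A call has 1 to 12 rows; each row shifts and turns the commanded pose from where the row before left it, along the tool's axes as they then stand; what a row does not reach is not made up. A row lasts 1/8 s, in which the tool goes at most 62.5 mm and 10.7 degrees, less where a joint would pass 70% of its speed; a pose out of reach is approached as far as the arm can. A call with a gripper value outside its range is refused whole. The fingers move at their own pace and stop on an object; "newtons" is the grip in N (left out, the last holds). Time passes only in rows, so rows that do not move let the fingers close. It gives the time, the measured TCP pose, the force, the opening and the grip force at its end, in the units of the state.
- status.get_obs(): the state, without advancing time (a new reading comes with each control period).
- imaging.camera(name): name is "scene" or "top"; returns (picture, depth): 420x560x3 uint8, red, green, blue; 420x560 float32, m along the optical axis (not along the pixel's ray), 0 where there is no reading.
- imaging.camera_params(name): a dict with "intrinsics" (3x3 intrinsics, pixels), "camera_from_world" (4x4, takes a point from world to camera coordinates). Camera axes: x right, y up, looking along -z (the intrinsics and any distortion apply to the point x, -y, -z); pixel columns grow to the right and rows downward; lengths in m; the calibration is good to about 2 mm. A picture is of the moment at which its call begins. camera_params takes no time and is no camera call.
- order.hand_in(): hands the job in; it is judged then, once.
The state is a dict: "time": time; "q": joint angles; "joint_velocities": joint speeds; "joint_torque": joint torques, N m; "position": TCP position; "tool_rot": TCP orientation; "ft_force": force on the tool from outside, world axes, zero at the start; "moment": the same for the moment, N m; "grip_width": finger opening in m; "grip_force": force on a finger pad.
Only numpy, scipy, OpenCV 4.12 (cv2) and the standard library are available. Lean on these libraries where they do the work, as an engineer would, in place of code of your own. Each camera call takes 0.05 s, during which the arm holds its last target. There are 200 camera calls.

TASK

On the recipe stand one framed panel stands half raised on one side of the spine. With the fingers only, never pinching it, gently push that panel up and over the spine, steadily and without flicking it, then gently press it down until it lies flat on the other side. Leave the panel below it lying, do not shift or lift the stand, and leave everything around it alone.

Things in the scene. Friction and masses are not known exactly. Their poses are not given: they have to be found in the camera images.
- stand: recipe-panel stand, loose on the bench, facing various ways, 1.3 kg: grey base plate 300 (x) x 200 (y) x 8 mm, origin at the centre of its underside. The spine runs along its y axis across the middle, pins between two cheeks (8 mm thick, at y = +-92 mm, 32 mm high). The raised panel is on its -x half; on its +x half lies a panel turned earlier, top face 15.5 mm above the bench
- spine (a point): middle of the upper pivot pin, 21 mm above the stand's origin: the hinge axis of the raised panel runs through it along the stand's y axis
- panel (a joint): angle (rad) of the raised panel about the spine: 0 = flat on the stand's -x half, 1.57 = upright, 3.14 = flat on the +x half, its stop, with its top face then 23.5 mm above the bench. Starts at 0.35 to 0.9. The pivot is stiff: the panel stays at any angle it is left; about 1 N at the free edge turns it
- free_edge (a point): middle of the raised panel's free edge, mid thickness. The panel is a rigid rectangle, grey plastic rim round a paper card, 164 mm wide along the spine, 5 mm thick, reaching from 8 to 125 mm from the hinge axis, about 70 g
- under_panel (a joint): angle of a second, alike panel lying flat on the stand's -x half below the raised one (0 = flat), top face 15.5 mm above the bench; hinged 8 mm lower on the same spine and loose, it is to stay flat
- spoon_a: wooden spoon, 270 mm, 12 mm high, lying along the stand's -x edge, some 40 mm from it; leave alone
- divider: white plastic dough divider 95 x 125 mm, 13 mm high, lying at the stand's -y end; leave alone
- spice_jar: spice jar 46 mm across, 95 mm tall, origin under its centre, standing at the stand's -y end by its +x half; leave alone
- bowl: frosted glass bowl, 170 mm across, 80 mm high, to the left of the stand; leave alone
- tray: aluminium baking tray 330 x 230 mm, 25 mm high, to the right of the stand; leave alone
- spoon_b: wooden spoon, 250 mm, lying in the baking tray; leave alone

How it is judged:
On the way:
1. the raised panel is pushed up past upright (value of joint panel above 1.7 rad), for 0.1 s.
At the end, for the whole second after the job is handed in: the raised panel lies flat on the other side of the spine (within 0.1 rad, about 6 degrees, of its stop) and at rest, the panel below still lies flat where it was (under 0.1 rad), and the stand sits flat within 20 mm of where it was (value of joint panel above 3.04 rad and velocity of joint panel between -0.1 and 0.1 rad/s and value of joint under_panel below 0.1 rad and distance of stand from where it was at the start of the episode below 0.02 m and angle between stand's own z axis and vertical below 0.03 rad); the robot touches nothing.
It fails at once if the panel is flicked or thrown over (faster than 6 rad/s) (velocity of joint panel above 6 rad/s).
It fails at once if the panel is pinched or forced (over 30 N from the fingers) (contact force between the fingers and panel above 30 N).
It fails at once if the panel below is turned up too (over 0.4 rad) (value of joint under_panel above 0.4 rad).
It fails at once if the stand is shifted, lifted or carried (over 20 mm) (distance of stand from where it was at the start of the episode above 0.02 m).
It fails at once if a bystander is pushed, lifted or carried (over 20 mm) (distance of any of spoon_a, divider, spice_jar, bowl, tray, spoon_b from where it was at the start of the episode above 0.02 m).
It also fails if it takes over 48 s, if anything falls off the work surface, if the arm or the gripper's body presses on something with over 40 N, if the wrist force passes 120 N, or if a joint passes its speed limit or range.

## Working session

There is one attempt and no reset: what is moved stays moved. The work goes in short steps, Python scripts to look and compute and a tool call to move; the robot and the scene stay as the last step left them, time stands still between calls to the robot, and variables do not carry over. Pictures are saved under pics/ and viewed, at most 10 in all, crops included, and the job is handed in when it is done.

Besides the shell and the picture viewer there is one more tool, called after ">>>" in YAML: its name, and indented under it one key for each argument. arm_command: Moves the arm, as the interface text tells. Its arguments: {"type":"object","properties":{"deltas":{"type":"array"},"newtons":{"type":"number"}},"required":["deltas"]}

```bash
mkdir -p pics; cat > h.py <<'E'
import numpy as np, cv2
from rig import status, imaging, order
def grab(n):
    p,d=imaging.camera(n); c=imaging.camera_params(n)
    return p,d,np.array(c["intrinsics"]),np.array(c["camera_from_world"])
def cloud(d,K,T):
    h,w=d.shape; u,v=np.meshgrid(np.arange(w),np.arange(h))
    X=np.stack([(u-K[0,2])/K[0,0]*d,-(v-K[1,2])/K[1,1]*d,-d],-1)
    W=(X-T[:3,3])@T[:3,:3]; W[d<=0]=np.nan
    return W
E
python3 - <<'E'
from h import *
for n in("top","scene"):
    p,d,K,T=grab(n); cv2.imwrite(f"pics/{n}.png",p[:,:,::-1]); np.savez(f"{n}.npz",p=p,d=d,K=K,T=T)
    c=imaging.camera_params(n); print(n,K.round(1).tolist(),T.round(3).tolist(),[k for k in c])
print(status.get_obs())
E
```

```text
top [[437.6, 0.0, 278.0], [0.0, 437.6, 207.9], [0.0, 0.0, 1.0]] [[0.021, -1.0, -0.001, -0.004], [0.998, 0.021, 0.063, -0.578], [-0.063, -0.002, 0.998, -1.436], [0.0, 0.0, 0.0, 1.0]] ['intrinsics', 'camera_from_world']
scene [[446.5, 0.0, 274.5], [0.0, 446.5, 211.5], [0.0, 0.0, 1.0]] [[0.26, 0.966, -0.003, -0.163], [-0.801, 0.217, 0.558, 0.457], [0.539, -0.142, 0.83, -1.858], [0.0, 0.0, 0.0, 1.0]] ['intrinsics', 'camera_from_world']
{'time': 0.1, 'q': array([-1.27952022e+00,  5.28350708e-01,  1.43380349e+00, -1.62069338e-05,
        1.18138790e+00, -1.78488031e-01]), 'joint_velocities': array([-0.00126892, -0.00042337, -0.00424449,  0.0014443 ,  0.00014533,
        0.00094649]), 'joint_torque': array([-9.03925297e-05, -4.40983629e+01, -1.77151805e+01,  6.34765788e-02,
        5.33498602e-02, -3.32871070e-05]), 'position': array([ 0.28275529, -0.55662856,  0.22167398]), 'tool_rot': array([ 9.72540614e-01,  2.32731183e-01, -6.24212674e-05, -9.72750322e-04]), 'ft_force': array([ 0.2352936 , -0.19728778, -0.97911317]), 'moment': array([-0.0199368 ,  0.03956217,  0.00324472]), 'grip_force': 0.0, 'grip_width': 0.08738121048272494}
```

View pics/top.png

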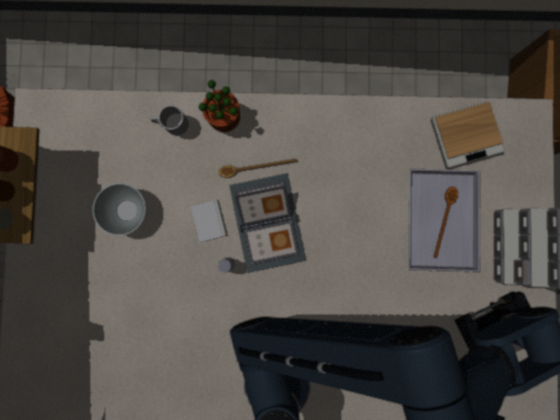

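View pics/scene.png

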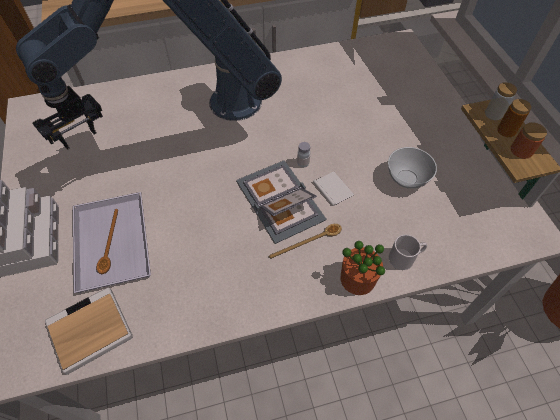

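The top view shows the stand at about (268,222). Its raised panel is on the far half (away from the robot), with spoon_a beyond it at (258,167). The jar at (227,265) and the divider at (208,221) are to its left. Next I'll measure the pose from depth.

```bash
python3 - <<'E'
from h import *
z=np.load("top.npz"); p,d,K,T=[z[k] for k in "pdKT"]
W=cloud(d,K,T)
print("bench z",np.nanmedian(W[280:300,150:220,2]))
# base plate: dark grey contour
hsv=cv2.cvtColor(p,cv2.COLOR_RGB2HSV)
roi=np.zeros(d.shape,np.uint8); roi[172:275,226:312]=1
m=((W[...,2]>0.004)&(roi>0)).astype(np.uint8)
n,l,s,c=cv2.connectedComponentsWithStats(m); i=1+np.argmax(s[1:,4]); print(s[i],c[i])
print(W[170:276:5,268].round(3).tolist())
g=cv2.resize(p[150:285,190:325,::-1],None,fx=4.4,fy=4.4,interpolation=cv2.INTER_CUBIC)
cv2.imwrite("pics/crop.png",cv2.convertScaleAbs(g,alpha=1.8))
z=np.load("scene.npz"); p,d,K,T=[z[k] for k in "pdKT"]
W=cloud(d,K,T); print("bench scene",np.nanmedian(W[150:170,150:220,2]))
g=cv2.resize(p[150:260,225:360,::-1],None,fx=4.4,fy=4.4,interpolation=cv2.INTER_CUBIC)
cv2.imwrite("pics/crop2.png",g)
E
```

```text
bench z 0.0007993683700452662
[ 227  173   82  102 5315] [266.57403575 222.2229539 ]
[[0.707, 0.045, -0.002], [0.69, 0.045, -0.0], [0.671, 0.044, 0.012], [0.654, 0.043, 0.017], [0.629, 0.041, 0.095], [0.615, 0.041, 0.08], [0.6, 0.041, 0.065], [0.584, 0.041, 0.06], [0.568, 0.041, 0.05], [0.553, 0.041, 0.037], [0.537, 0.041, 0.011], [0.521, 0.04, 0.014], [0.504, 0.04, 0.01], [0.487, 0.04, 0.017], [0.471, 0.039, 0.014], [0.454, 0.039, 0.021], [0.438, 0.038, 0.013], [0.421, 0.038, 0.011], [0.405, 0.038, 0.024], [0.388, 0.038, 0.005], [0.371, 0.037, 0.004], [0.354, 0.037, -0.0]]
bench scene 0.00047736578348247843
```

View pics/crop.png

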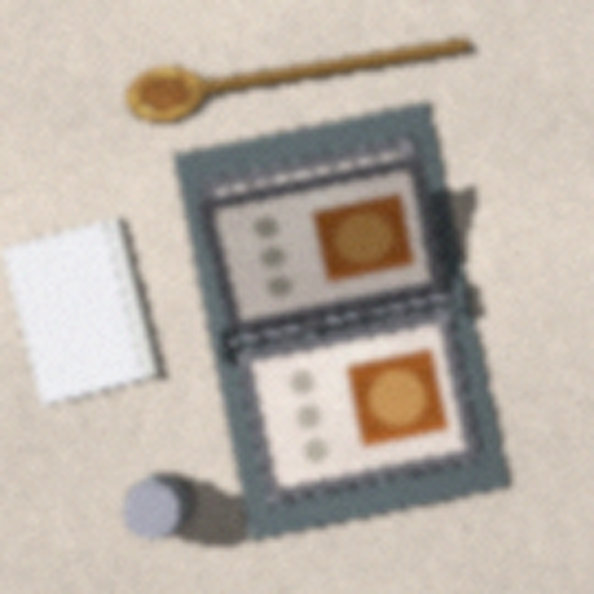

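View pics/crop2.png

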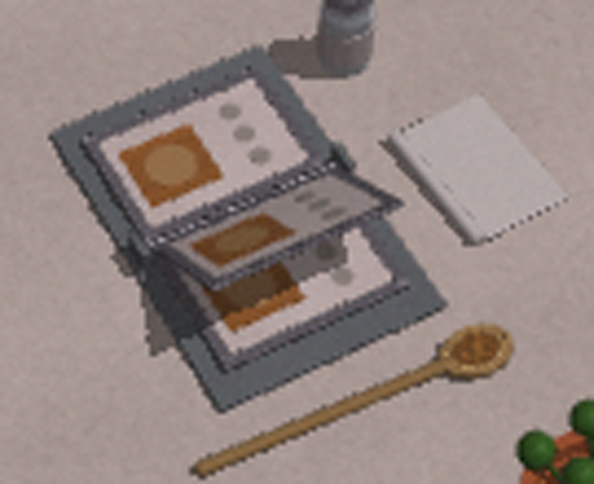

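The crops show the base plate corners at about (178,155), (430,105), (508,483) and (253,538) in the enlarged top crop. The raised panel is roughly 40° up, with its top edge around row 175–150 of that crop.

```bash
cat >> h.py <<'E'
def ray(uv,K,T,z):
    uv=np.atleast_2d(uv); r=np.stack([(uv[:,0]-K[0,2])/K[0,0],-(uv[:,1]-K[1,2])/K[1,1],-np.ones(len(uv))],-1)@T[:3,:3]
    o=-T[:3,:3].T@T[:3,3]; return o+r*((z-o[2])/r[:,2])[:,None]
E
python3 - <<'E'
from h import *
z=np.load("top.npz"); p,d,K,T=[z[k] for k in "pdKT"]
c=np.array([[178,155],[430,105],[508,483],[253,538]])/4.4+[190,150]-.4
P=ray(c,K,T,.008); print(P.round(3)); o=P.mean(0)[:2]
ex=((P[2]+P[3])-(P[0]+P[1]))[:2]; print("len",np.linalg.norm(ex)/2); yaw=np.arctan2(ex[1],ex[0]); print("stand",o,yaw,"width",np.linalg.norm(P[1]-P[0]),np.linalg.norm(P[2]-P[3]))
R=np.array([[np.cos(yaw),-np.sin(yaw)],[np.sin(yaw),np.cos(yaw)]])
for n in("top","scene"):
    z=np.load(n+".npz"); W=cloud(z["d"],z["K"],z["T"])
    L=np.concatenate([(W[...,:2]-o)@R,W[...,2:]],-1).reshape(-1,3)
    s=L[(np.abs(L[:,1])<.07)&(L[:,0]>-.12)&(L[:,0]<-.03)&(L[:,2]>.04)]
    f=np.polyfit(s[:,0],s[:,2],1); print(n,len(s),"angle",np.arctan(-f[0]),"z at x0",f[1], "edge",s[:,0].min(),s[:,2].max())
E
```

```text
[[ 0.653  0.171  0.008]
 [ 0.695 -0.021  0.008]
 [ 0.409 -0.085  0.008]
 [ 0.364  0.106  0.008]]
len 0.29460329650238976
stand [0.53026413 0.04289419] -2.920248572431124 width 0.19613301940797312 0.19668392886337732
top 1056 angle 0.6186202570083649 z at x0 0.022770273461372847 edge -0.10466054345483689 0.102998761458289
scene 457 angle 0.6130437778126633 z at x0 0.024060116453866295 edge -0.10584226106093382 0.10250287136037076
```

>>> arm_command:
  deltas: [-1,0,0,0,0.125,-1,0,0,0,0.125,-1,0.025,-0.025,0,0,-1,0.025,-0.025,0,0,-1,0.025,-0.025,0,0,-1,0.025,-0.025,0,0,-1,0.025,-0.025,0,0,-1,0.025,-0.025,0,0,-1,0.025,-0.025,0,0,-1,0.025,-0.025,0,0,-1,0.025,-0.025,0,0,-1,0.025,-0.025,0,0]

```text
time: 1.6
position: [0.4727, -0.2575, 0.2222]
tool_rot: [0.994, 0.11, -0.0, -0.0]
ft_force: [-0.3, -0.7, 0.0]
grip_width: 0.0006
grip_force: 0.0
```

>>> arm_command:
  deltas: [-1,0.025,-0.025,0,0,-1,0.025,-0.025,0,0,-1,0.025,-0.025,0,0,-1,0.025,-0.025,0,0,-1,0.025,-0.025,0,0,-1,0.025,-0.025,0,0,-1,0.025,-0.025,0,0,-1,0.025,-0.025,0,0,-1,0.025,-0.025,0,0,-1,0.025,-0.025,0,0,-1,0,0,0,0,-1,0,0,0,0]

```text
time: 3.1
position: [0.6612, 0.0395, 0.2219]
tool_rot: [0.994, 0.11, -0.001, 0.0]
ft_force: [-0.2, -0.5, 0.7]
grip_width: 0.0006
grip_force: 0.0
```

```bash
cat >> h.py <<'E'
O=np.array([.5303,.0429]); Y=-2.9202; RS=np.array([[np.cos(Y),-np.sin(Y)],[np.sin(Y),np.cos(Y)]])
def loc():
    s=status.get_obs(); q=s["tool_rot"]
    print(round(s["time"],2),"stand xy",((s["position"][:2]-O)@RS).round(4),"z",s["position"][2].round(4),"xang",round(2*np.arctan2(q[1],q[0]),3),"F",(s["ft_force"]).round(1),s["grip_width"].round(3))
E
python3 -c "
from h import *
loc()"
```

```text
Traceback (most recent call last):
  File "h.py", line 17, in loc
    print(round(s["time"],2),"stand xy",((s["position"][:2]-O)@RS).round(4),"z",s["position"][2].round(4),"xang",round(2*np.arctan2(q[1],q[0]),3),"F",(s["ft_force"]).round(1),s["grip_width"].round(3))
                                                                                                                                                                               ^^^^^^^^^^^^^^^^^^^^^
AttributeError: 'float' object has no attribute 'round'
```

>>> arm_command:
  deltas: [-1,0.018,-0.007,0,0,-1,0,0,0.03,0,-1,0,0,0.03,0,-1,0,0,0.03,0,-1,0,0,0.03,0,-1,0,0,0.024,0,-1,0,0,0,0,-1,0,0,0,0]

```text
time: 4.1
position: [0.6785, 0.0496, 0.0795]
tool_rot: [0.994, 0.109, 0.001, 0.0]
ft_force: [0.3, -0.1, 0.1]
grip_width: 0.0003
grip_force: 0.0
```

```bash
sed -i 's/s\["grip_width"\].round(3)/s["grip_width"]/' h.py; cat >> h.py <<'E'
def tcp(t,lead=0):
    n=np.array([-np.sin(t),-np.cos(t)])
    if t<1.57: r,d=.125,.015
    else: r,d=.110-.01*(t-1.57)/1.57,0
    p=r*np.array([-np.cos(t),np.sin(t)])+.0025*n+[-.0095,.021-d]
    return p
E
python3 - <<'E'
from h import *
loc()
q=None
for t in np.arange(.6,3.15,.1):
    p=tcp(t); print(round(t,2),p.round(4),None if q is None else (-(p-q)*1000).round(1)); q=p
E
```

```text
4.1 stand xy [-0.146  0.026] z 0.0795 xang 0.219 F [ 0.3 -0.1  0.1] 0.0002821130180805282
0.6 [-0.1141  0.0745] None
0.7 [-0.1067  0.0846] [ -7.4 -10.1]
0.8 [-0.0984  0.0939] [-8.3 -9.3]
0.9 [-0.0892  0.1024] [-9.2 -8.4]
1.0 [-0.0791  0.1098] [-10.   -7.5]
1.1 [-0.0684  0.1163] [-10.7  -6.4]
1.2 [-0.0571  0.1216] [-11.3  -5.3]
1.3 [-0.0453  0.1258] [-11.8  -4.2]
1.4 [-0.0332  0.1288] [-12.1  -3. ]
1.5 [-0.0208  0.1305] [-12.4  -1.8]
1.6 [-0.0088  0.1308] [-12.   -0.3]
1.7 [0.0021 0.1296] [-10.9   1.3]
1.8 [0.0127 0.1273] [-10.6   2.3]
1.9 [0.023  0.1239] [-10.3   3.4]
2.0 [0.0329 0.1196] [-9.8  4.3]
2.1 [0.0422 0.1143] [-9.3  5.3]
2.2 [0.0509 0.1082] [-8.7  6.1]
2.3 [0.0588 0.1012] [-8.   6.9]
2.4 [0.066  0.0936] [-7.2  7.7]
2.5 [0.0724 0.0853] [-6.4  8.3]
2.6 [0.0778 0.0765] [-5.5  8.8]
2.7 [0.0824 0.0672] [-4.5  9.3]
2.8 [0.0859 0.0576] [-3.6  9.6]
2.9 [0.0885 0.0477] [-2.6  9.9]
3.0 [0.09   0.0377] [-1.5 10. ]
3.1 [0.0906 0.0277] [-0.5 10. ]
```

>>> arm_command:
  deltas: [-1,-0.01,0,0.003,0,-1,-0.01,0,0.002,0,-1,-0.008,0,0,0,-1,-0.006,0,0,0,-1,-0.004,0,-0.003,0,-1,-0.007,0,-0.01,0,-1,-0.008,0,-0.009,0,-1,-0.009,0,-0.008,0,-1,-0.01,0,-0.008,0,-1,-0.008,0,-0.004,0,-1,0,0,0,0]

```text
time: 5.48
position: [0.5979, 0.0329, 0.1152]
tool_rot: [0.994, 0.109, -0.002, -0.0]
ft_force: [0.8, 0.7, 0.3]
grip_width: 0.0002
grip_force: 0.0
```

```bash
python3 - <<'E'
from h import *
loc()
p,d,K,T=grab("scene")
g=cv2.resize(p[120:260,215:370,::-1],None,fx=4,fy=4,interpolation=cv2.INTER_CUBIC)
cv2.imwrite("pics/s2.png",g)
E
```

```text
5.47 stand xy [-0.0637  0.0246] z 0.1152 xang 0.219 F [0.8 0.7 0.3] 0.00023018310404700088
```

View pics/s2.png

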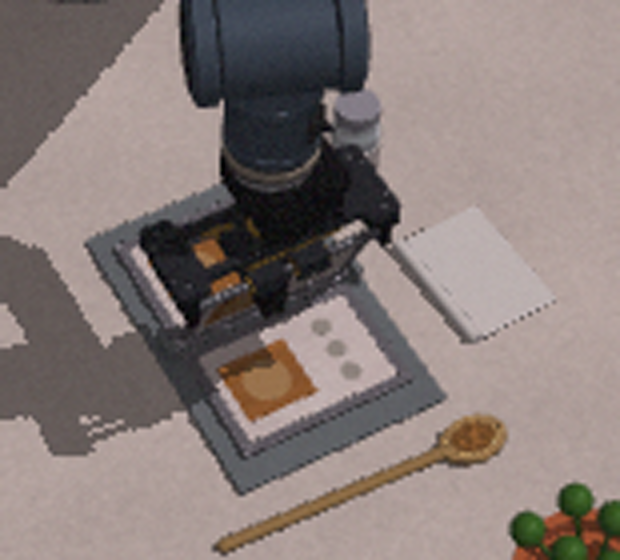

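The panel is steep, with the finger behind it at about (270,290); the lower panel is still flat and the stand has not moved. I'll continue over the top.

>>> arm_command:
  deltas: [-1,-0.01,0,-0.005,0,-1,-0.011,0,-0.004,0,-1,-0.011,0,-0.003,0,-1,-0.011,0,-0.002,0,-1,-0.012,0,-0.001,0,-1,-0.011,0,0.001,0,-1,-0.011,0,0.002,0,-1,-0.01,0,0.003,0,-1,-0.01,0,0.004,0,-1,-0.009,0,0.005,0,-1,-0.009,0,0.006,0,-1,0,0,0,0]

```text
time: 7.02
position: [0.4861, 0.0081, 0.1088]
tool_rot: [0.994, 0.109, -0.001, -0.0]
ft_force: [0.3, 0.8, 0.7]
grip_width: 0.0002
grip_force: 0.0
```

```bash
python3 - <<'E'
from h import *
loc()
p,d,K,T=grab("scene")
g=cv2.resize(p[120:260,215:370,::-1],None,fx=4,fy=4,interpolation=cv2.INTER_CUBIC)
cv2.imwrite("pics/s3.png",g)
E
```

```text
7.03 stand xy [0.0507 0.0243] z 0.1088 xang 0.219 F [0.3 0.8 0.7] 0.00021436017411512206
```

View pics/s3.png

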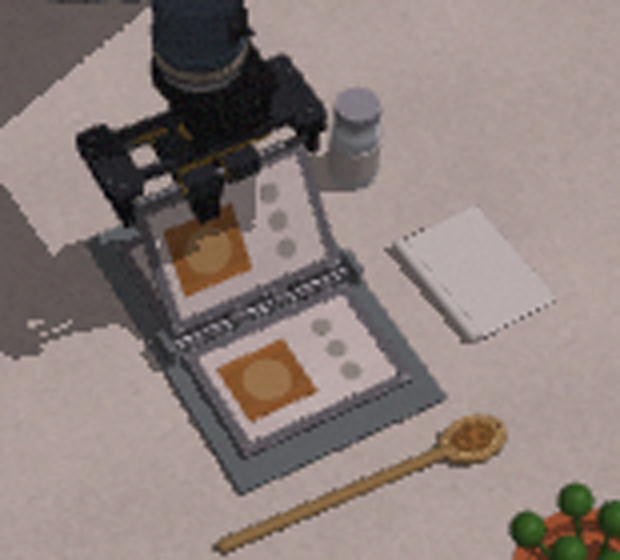

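The panel is past upright, and the fingertip at (208,210) is pushing on its face. The jar is clear. Now I'll press the panel down.

>>> arm_command:
  deltas: [-1,-0.008,0,0.007,0,-1,-0.007,0,0.008,0,-1,-0.006,0,0.008,0,-1,-0.006,0,0.009,0,-1,-0.004,0,0.009,0,-1,-0.004,0,0.01,0,-1,-0.002,0,0.01,0,-1,-0.002,0,0.01,0,-1,0,0,0.009,0,-1,0,0,0.004,0,-1,0,0,0.001,0,-1,0,0,0,0]

```text
time: 8.57
position: [0.4498, -0.0005, 0.0246]
tool_rot: [0.994, 0.11, 0.0, 0.0]
ft_force: [0.0, -0.1, -0.1]
grip_width: 0.0003
grip_force: 0.0
```

```bash
python3 -c "
from h import *
loc()"
```

```text
8.57 stand xy [0.0881 0.0247] z 0.0246 xang 0.22 F [ 0.  -0.1 -0.1] 0.0002698918390455112
```

>>> arm_command:
  deltas: [-1,0,0,0.001,0,-1,0,0,0.001,0,-1,0,0,0,0,-1,0,0,0,0]

```text
time: 9.07
position: [0.4499, -0.0006, 0.0237]
tool_rot: [0.994, 0.11, 0.001, 0.0]
ft_force: [-2.1, 0.3, 10.4]
grip_width: 0.0006
grip_force: 5.3
```

>>> arm_command:
  deltas: [-1,0,0,-0.005,0,-1,0,0,-0.02,0,-1,0,0,-0.03,0,-1,0,0,-0.04,0,-1,0,0,-0.05,0,-1,0,0.04,-0.03,0,-1,0,0.05,0,0,-1,0,0.05,0,0,-1,0,0.05,0,0,-1,0,0.05,0,0,-1,0,0.05,0,0,-1,0,0,0,0]

```text
time: 10.58
position: [0.5136, -0.2876, 0.1975]
tool_rot: [0.994, 0.108, 0.001, 0.001]
ft_force: [-0.2, 0.3, -0.4]
grip_width: 0.0006
grip_force: 0.0
```

```bash
python3 - <<'E'
from h import *
loc()
p,d,K,T=grab("scene")
W=cloud(d,K,T); L=np.concatenate([(W[...,:2]-O)@RS,W[...,2:]],-1).reshape(-1,3)
for a,b in((.02,.05),(.09,.12),(-.12,-.09),(-.05,-.03)):
    s=L[(abs(L[:,1])<.07)&(L[:,0]>a)&(L[:,0]<b)&(L[:,2]<.1)]; print(a,len(s),np.median(s[:,2]))
cv2.imwrite("pics/s4.png",cv2.resize(p[120:260,215:370,::-1],None,fx=4,fy=4,interpolation=cv2.INTER_CUBIC))
E
```

```text
10.57 stand xy [0.0889 0.3187] z 0.1975 xang 0.216 F [-0.2  0.3 -0.4] 0.0006059163632492358
0.02 270 0.02338900237542718
0.09 256 0.02335976064538147
-0.12 296 0.015213074816964687
-0.05 190 0.015373385783599135
```

View pics/s4.png

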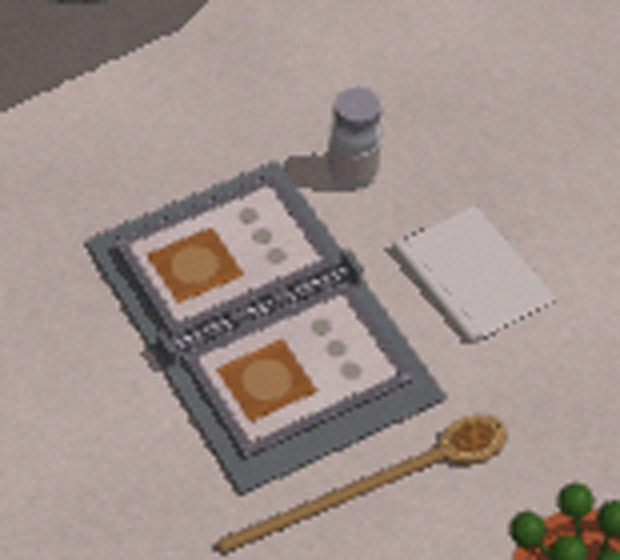

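The panel lies flat at (230,250) with its top at 23.4 mm, the lower panel is flat at 15.3 mm, and the arm is clear.

```bash
python3 -c "
from rig import order
print(order.hand_in())"
```

```text
the job is handed in; nothing more can be done
None
```

I pushed the raised panel over the spine and pressed it flat (top face measured at 23.4 mm). The lower panel stayed flat, nothing else appeared to move, and I handed the job in at about 10.6 s; no verdict was returned.

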